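# Dock the cordless handpiece and throw the locking power toggle

## Robot

A 7-joint arm with a two-finger parallel gripper is mounted at the origin on the work surface. World frame = base frame: x ahead of the robot, y to its left, z up, the work surface at z = 0. Lengths are in mm, angles in rad, forces in N, time in s.
With the tool pointing down it reaches from about 400 to 875 mm from the base axis. Payload 4.4 kg.
Tool frame: the origin (TCP) lies at the very end of the fingers, on their centre line; the grasp point (between the pads) lies 19 mm behind it; z points along the fingers, y is the direction in which the jaws open and shut (so a half turn about z gives the same grasp; the last joint's range is limited). The gripper opens to 85 mm and grips with 20 to 120 N. Pads are 22 mm wide; open, the fingers measure 114 mm over their backs; the gripper's body (76 mm by 85 mm) begins 54 mm behind the grasp point. The pads swing forward as they close: fully open they stand 13 mm farther back than shut.
Start: joints at [1.238, 0.628, 0.038, 1.517, -0.027, 0.996, -0.02], TCP at [171.397, -627.009, 231.313] pointing down, gripper open.
Joint ranges: [-3.06, 3.06], [-0.37, 2.12], [-1.25, 1.32], [0.18, 2.47], [-1.1, 4.24], [0.23, 1.98], [-2.94, 2.94]. Speed limits (rad/s): [2.57, 2.57, 3.14, 3.14, 3.14, 3.14, 3.14].

## Interface

Orientations are given as [roll, pitch, yaw] about the fixed x, y, z axes, in that order (R = Rz(yaw) Ry(pitch) Rx(roll)).
In Python, from cell import ctrl, eyes gives the robot as it stands.
- The arm moves only by the tool move_arm, never from a script. Its argument "increments" is a list of rows, each a list of 6 numbers: the shift along the tool's x, y, z in cm, then the turn, a rotation vector about the tool's x, y, z in degrees. In form: [[x, y, z, wx, wy, wz], ...]. A call has 1 to 20 rows; each row is the pose to reach, as a shift and turn from the pose commanded when the call began, along the tool's axes at that moment; what a row does not reach only later rows make up. A row lasts 1/10 s, in which the tool goes at most 50 mm and 8.59 degrees, less where a joint would pass 70% of its speed; a pose out of reach is approached as far as the arm can. A call with a gripper value outside its range is refused whole. "grip" is the opening, from -1 (shut) to 1 (fully open), set as the call begins (left out, the last holds). The fingers move at their own pace and stop on an object; the grip force is fixed at half the most. Time passes only in rows, so rows that repeat a pose let the fingers close. It gives the time, the measured TCP pose, the force and the opening at its end, in the units of the state.
- ctrl.read_state(): the state, without advancing time (a new reading comes with each control period).
- eyes.get_image(name): name is "scene" or "top" or "wrist"; returns the picture (420x560x3 uint8, red, green, blue); there is no depth.
- eyes.calibration(name): a dict with "fx", "fy", "cx", "cy" (pixels), "pose" (4x4, takes a point from camera to world coordinates); the wrist camera has in their place "tool_from_camera" (4x4, takes a point from camera to tool coordinates, whose origin is the TCP and whose axes are the flange's). Camera axes: x right, y up, looking along -z (the intrinsics and any distortion apply to the point x, -y, -z); pixel columns grow to the right and rows downward; lengths in mm; the calibration is good to about 2 mm. A picture is of the moment at which its call begins: read the wrist's pose just before it. calibration takes no time and is no camera call.
- ctrl.finish_job(): hands the job in, once; it reports no verdict.
The state is a dict: "clock": time; "qpos": joint angles; "qd": joint speeds; "tau": joint torques, N m; "eef_pos": TCP position; "tool_rot": TCP orientation; "force": force on the tool from outside, world axes, zero at the start; "torque": the same for the moment, N m; "width": finger opening in mm.
Only numpy, scipy, OpenCV 4.12 (cv2) and the standard library are available. Lean on these libraries where they do the work, as an engineer would, in place of code of your own. Each camera call takes 0.05 s, during which the arm holds its last target. There are 200 camera calls.

## Task

Take the straight black handpiece out of its wooden block and stand it nose down in the round well of the grey charging dock. Then switch the dock on: pull the metal toggle bat outward along its own length to free it, swing it over to lean toward the well, and let it drop back home so that it is locked there. Leave the mushroom-handled graver standing in its own block.

Things in the scene. Friction and masses are not known exactly. Their poses are not given: they have to be found in the camera images.
- handpiece: Loose cordless handpiece: straight black cylinder, 24 mm across, 130 mm long, about 0.16 kg, a steel band round its middle, a thinner steel nose (16 mm across for 10 mm, full width from 20 mm). Origin: centre of the nose end; z along it to the plain end. Starts nose down in a wooden block 70 x 70 x 50 mm (hole 26 mm wide, 40 mm deep), leaning up to 0.1 rad; 90 mm stand out.
- graver: Bystander: a loose graver with a steel shank (24 mm in diameter below, 12 mm above) and a dark wooden mushroom handle 34 mm wide, 116 mm long in all, standing upright in a second wooden block like the handpiece's. Origin at the lower end, z up. To be left alone.
- well_mouth (a point): Centre of the well's mouth, on the flat top of the charging dock, 55 mm above the bench. The dock is a fixed grey block 120 mm (x) by 250 mm (y) by 55 mm high. The well is a round vertical hole 27 mm wide (mouth chamfered 3 mm) and 50 mm deep. The point's axes are the dock's: z up, y from the well toward the toggle (which stands 124 mm away on +y), x along the toggle's hinge.
- well_floor (a point): Centre of the well's floor, 50 mm below the mouth, 5 mm above the bench. The docked handpiece's nose end rests here and 80 mm of it stand out.
- toggle_pivot (a point): Middle of the toggle's hinge axis, on the dock's top face, 55 mm above the bench; axes as the dock's. The hinge runs along x; the bat swings in the y-z plane. Steel cheeks 26 mm high stand at x = +-17 mm, and between them a steel ridge about 28 mm high above the pivot keeps the bat from passing the upright unless it is pulled out.
- bat_grip (a point): Point on the bat's axis at which to pinch it, 62 mm from the pivot with the bat home (more by the pull). The bat is a round aluminium handle, 10 mm in diameter at 30 mm from the pivot, widening to 17 mm at 72 mm and ending at 80 mm; about 14 to 16 mm thick at this point. z runs outward along the bat, x along the hinge. It is best pinched along the hinge (x).
- toggle (a joint): Swing of the bat about the hinge, rad, positive from its side away from the well toward the well. 0: leaning 0.43 rad from upright away from the well (off; the start); 0.43: upright; 0.86: leaning 0.43 rad toward the well (on). Stops at -0.04 and 0.90. It stays where it is left (small friction). Off it is locked below about 0.03, on it is locked above about 0.83.
- toggle_pull (a joint): How far the bat is pulled out along its own axis, m. 0: home (locked if on either side); spring 4 N at home to 8 N at its stop at 0.016. It must be out by at least 0.009 to pass over the ridge, and springs home by itself when let go at either end of the swing.
There are look-alikes about, which are no part of the job. What is shaped like the handpiece but orange or turquoise is not meant.

How it is judged (in metres and radians):
On the way, in this order (a step that is already met when the one before it is completed fails the run):
1. the handpiece stands nose down in the dock's well (z of handpiece in the frame of well_floor below 0.008 m and horizontal distance between handpiece and well_floor below 0.01 m and angle between handpiece's own z axis and vertical below 0.2 rad), for 0.2 s.
2. the toggle has been swung to the well side and has dropped home (value of joint toggle above 0.78 rad and value of joint toggle_pull below 0.004 m), for 0.2 s.
At the end, for the whole second after the job is handed in: The handpiece stands at rest, nose down, in the dock's well: nose end within 8 mm of the floor's height and 10 mm of its centre, tilted less than 0.2 rad. The toggle leans toward the well (joint above 0.78 rad) and is home (pulled out less than 4 mm) (all of step 1 and all of step 2 and linear speed of handpiece below 0.02 m/s); the robot touches nothing.
It fails at once if the graver is knocked over or taken out of its block (distance of graver from where it was at the start of the episode above 0.03 m or angle between graver's own z axis and vertical above 0.5 rad).
It also fails if it takes over 58 s, if anything falls off the work surface, if the arm or the gripper's body presses on something with over 40 N, if the wrist force passes 120 N, or if a joint passes its speed limit or range.

## Working session

There is one attempt and no reset: what is moved stays moved. The work goes in short steps, Python scripts to look and compute and a tool call to move; the robot and the scene stay as the last step left them, time stands still between calls to the robot, and variables do not carry over. Pictures are saved under pics/ and viewed, about 8 in all and at most 12, crops included, and the job is handed in when it is done.

Besides the shell and the picture viewer there is one more tool, called after "Request:" as name([rows], argument=value, ...), one row to a line, values as JSON. move_arm: Moves the arm, as the interface text tells. Its arguments: {"type":"object","properties":{"increments":{"type":"array","items":{"type":"array","items":{"type":"number"}}},"grip":{"type":"number"}},"required":["increments"]}

```bash
ls; mkdir -p pics; python3 - <<'E'
from cell import ctrl, eyes
import cv2, numpy as np
s=ctrl.read_state(); print({k:np.round(v,3).tolist() for k,v in s.items()})
a=eyes.get_image("scene"); b=eyes.get_image("top")
cv2.imwrite("pics/scene.png",a[:,:,::-1]); cv2.imwrite("pics/top.png",b[:,:,::-1])
for n in("scene","top","wrist"): print(n,eyes.calibration(n))
E
```

```text
pics
{'clock': 0.0, 'qpos': [1.238, 0.629, 0.038, 1.518, -0.027, 0.996, -0.02], 'qd': [-0.001, 0.0, 0.001, -0.002, -0.001, 0.001, 0.0], 'tau': [0.001, -56.339, 1.226, -19.344, 0.011, 0.011, -0.0], 'eef_pos': [171.257, -626.373, 230.364], 'tool_rot': [-3.14, -0.0, 0.267], 'force': [0.692, -0.247, 0.019], 'torque': [0.001, -0.005, 0.006], 'width': 85.091}
scene {'fx': 453.7491107469649, 'fy': 453.7491107469649, 'cx': 278.676167101613, 'cy': 214.11696050263566, 'pose': array([[-2.39831920e-01, -5.82110590e-01,  7.76934946e-01,
         1.17318811e+03],
       [ 9.70813243e-01, -1.42556195e-01,  1.92871403e-01,
         1.33230706e+02],
       [-1.51559674e-03,  8.00515454e-01,  5.99310196e-01,
         5.95099080e+02],
       [ 0.00000000e+00,  0.00000000e+00,  0.00000000e+00,
         1.00000000e+00]])}
top {'fx': 473.0500753709921, 'fy': 473.0500753709921, 'cx': 274.7490074241529, 'cy': 218.01987744213932, 'pose': array([[ 6.73300306e-04,  9.94734787e-01, -1.02480487e-01,
         4.24812926e+02],
       [-9.99952525e-01,  1.66591903e-03,  9.60064985e-03,
        -1.52660738e+01],
       [ 9.72082457e-03,  1.02469158e-01,  9.94688684e-01,
         1.17506910e+03],
       [ 0.00000000e+00,  0.00000000e+00,  0.00000000e+00,
         1.00000000e+00]])}
wrist {'fx': 369.2671317504637, 'fy': 369.2671317504637, 'cx': 278.9896416525691, 'cy': 212.993814870871, 'tool_from_camera': array([[-2.91011203e-04,  9.62523161e-01,  2.71199335e-01,
         6.87411380e+01],
       [ 9.99999492e-01,  1.83457272e-05,  1.00794077e-03,
        -1.50731429e+00],
       [ 9.65190990e-04,  2.71199491e-01, -9.62522677e-01,
        -1.41311352e+02],
       [ 0.00000000e+00,  0.00000000e+00,  0.00000000e+00,
         1.00000000e+00]])}
```

View pics/scene.png

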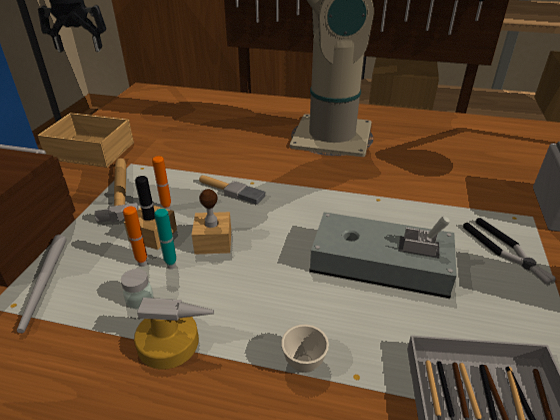

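View pics/top.png

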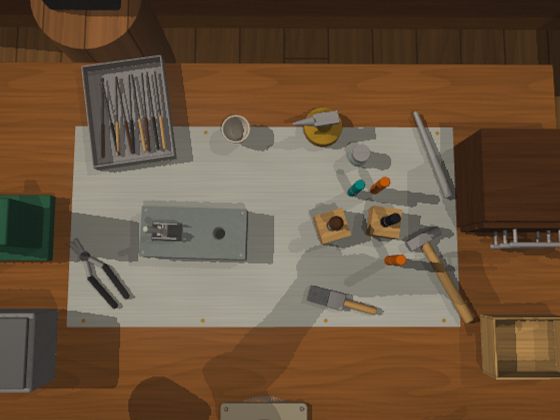

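The black handpiece is at scene (146,195) and top (392,220), standing in a block. The look-alikes are orange at scene (161,180) and (135,235), and turquoise at (165,237). The graver is at scene (208,215). The dock's well is at top (219,233) and its toggle at top (165,231). Only the black one fits, and I'll confirm it in an enlarged crop.

```bash
python3 - <<'E'
import cv2,numpy as np
a=cv2.imread("pics/scene.png");b=cv2.imread("pics/top.png")
def c(im,x,y,w,h,W,H): return cv2.resize(im[y:y+h,x:x+w],(W,H),interpolation=cv2.INTER_CUBIC)
r1=np.hstack([c(a,110,150,100,75*1,400,300),c(b,340,170,80,60+0,400,300)])
r1=np.hstack([c(a,110,150,133,100,400,300),c(b,310,165,120,90,400,300)])
r2=np.hstack([c(a,310,200,160,120,400,300),c(b,130,190,130,98,400,300)])
cv2.imwrite("pics/crop1.png",np.vstack([r1,r2]))
E
```

```text
(no output)
```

View pics/crop1.png

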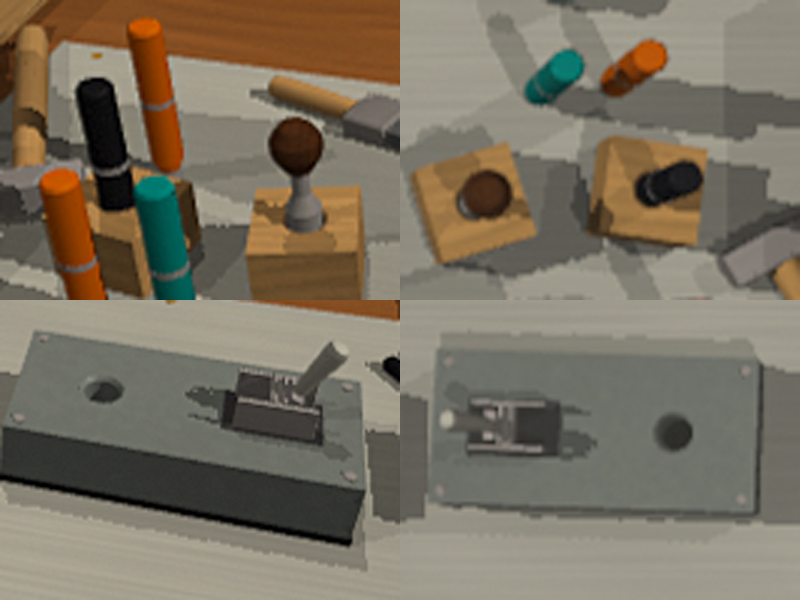

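The top-left crop confirms the black cylinder with the steel band, standing in a wooden block: its plain end is at scene (141.6,179.3) and top (396.7,218.1). The graver is separate. The bat leans away from the well, which is off. Next I triangulate.

```bash
cat > h.py <<'E'
import numpy as np, cv2
from cell import ctrl, eyes
from scipy.spatial.transform import Rotation as Ro
def cam(n,st=None):
    c=eyes.calibration(n); K=np.array([[c["fx"],0,c["cx"]],[0,c["fy"],c["cy"]],[0,0,1]])
    if n!="wrist": return K,c["pose"]
    T=np.eye(4); T[:3,:3]=Ro.from_euler("xyz",st["tool_rot"]).as_matrix(); T[:3,3]=st["eef_pos"]
    return K,T@c["tool_from_camera"]
def ray(C,p):
    K,P=C; d=np.linalg.inv(K)@[p[0],p[1],1]; d=P[:3,:3]@(d*[1,-1,-1]); return P[:3,3],d/np.linalg.norm(d)
def onz(C,p,z): o,d=ray(C,p); return o+d*(z-o[2])/d[2]
def tri(*cp):
    A=0;b=0;R=[]
    for C,p in cp:
        o,d=ray(C,p); M=np.eye(3)-np.outer(d,d); A=A+M; b=b+M@o; R.append((M,o))
    x=np.linalg.solve(A,b); return x,[round(float(np.linalg.norm(M@(x-o))),1) for M,o in R]
def proj(C,X):
    K,P=C; q=np.linalg.inv(P)@np.append(X,1); u=K@(q[:3]*[1,-1,-1]); return u[:2]/u[2]
def inc(pos,R,st=None):
    "shift (cm) and turn (deg) in tool axes from the present pose to pos (mm), R"
    st=st or ctrl.read_state(); R0=Ro.from_euler("xyz",st["tool_rot"])
    return np.round(np.r_[R0.inv().apply(np.array(pos)-st["eef_pos"])/10,(R0.inv()*R).as_rotvec(degrees=True)],2).tolist()
E
python3 - <<'E'
from h import *
np.set_printoptions(precision=1,suppress=True)
S,T=cam("scene"),cam("top")
sc=lambda x,y:(110+x/3.008,150+y/3); tc=lambda x,y:(310+(x-400)/3.333,165+y/3.333)
sd=lambda x,y:(310+x/2.5,200+(y-300)/2.5); td=lambda x,y:(130+(x-400)/3.077,190+(y-300)/3.061)
print("hp top",tri((S,sc(95,88)),(T,tc(689,177))))
print("hp hole z50 scene,top",onz(S,sc(119,200),50),onz(T,tc(649,190),50))
print("graver top",tri((S,sc(296,142)),(T,tc(487,193))))
print("orange1",tri((S,sc(145,28)),(T,(402,260))))
print("orange2",tri((S,sc(60,180)),(T,tc(654,52))))
print("turq",tri((S,sc(155,187)),(T,tc(572,65))))
print("well",tri((S,sd(103,388)),(T,td(673,432))),onz(S,sd(103,388),55),onz(T,td(673,432),55))
for n,p in dict(TL=(440,350),TR=(757,358),BL=(435,505),BR=(755,512)).items(): print(n,onz(T,td(*p),55))
for n,p in dict(L=(38,333),R=(363,383),FL=(3,430),FR=(364,491)).items(): print(n,onz(S,sd(*p),55))
print("bat tip",tri((S,sd(341,347)),(T,td(447,420))))
E
```

```text
hp top (array([ 531.6, -294.2,  134.8]), [1.5, 1.5])
hp hole z50 scene,top [ 535.9 -289.9   50. ] [ 531.6 -289.4   50. ]
graver top (array([ 523.7, -164.3,  109.2]), [0.2, 0.2])
orange1 (array([ 439.4, -306.4,  124.8]), [1.3, 1.3])
orange2 (array([ 616.9, -274.2,  127.3]), [2.0, 2.0])
turq (array([ 608.2, -218.9,  125.8]), [2.1, 2.1])
well (array([504. , 106.8,  54.5]), [0.1, 0.1]) [504.6 106.9  55. ] [504.  106.7  55. ]
TL [567.6 287.5  55. ]
TR [561.8  42.4  55. ]
BL [447.5 287.8  55. ]
BR [442.3  43.1  55. ]
L [448.   48.7  55. ]
R [452.2 295.9  55. ]
FL [568.8  42.9  55. ]
FR [571.6 289.4  55. ]
bat tip (array([507.6, 262.6, 124.2]), [0.3, 0.3])
```

```bash
python3 - <<'E'
from h import *
print(inc([532,-291,250],Ro.from_euler("xyz",[np.pi,0,0])))
E
```

```text
[43.64, -22.85, -1.91, -0.1, 0.01, 15.29]
```

Request:
move_arm([
  [4,-2,-1,0,0,2],
  [8,-4,-2,0,0,4],
  [12,-6,-2,0,0,6],
  [16,-8.5,-2,0,0,8],
  [20,-10.5,-2,0,0,10],
  [24,-12.5,-2,0,0,12],
  [28,-14.7,-2,0,0,14],
  [32,-16.8,-2,0,0,15.3],
  [36,-18.9,-2,0,0,15.3],
  [40,-21,-2,0,0,15.3],
  [43.6,-22.85,-1.9,-0.1,0,15.3],
  [43.6,-22.85,-1.9,-0.1,0,15.3],
  [43.6,-22.85,-1.9,-0.1,0,15.3],
  [43.6,-22.85,-1.9,-0.1,0,15.3],
], grip=0.2)

```text
clock: 1.5
eef_pos: [530.5, -292.9, 250.0]
tool_rot: [3.139, 0.001, -0.002]
force: [-0.3, 0.4, 1.1]
width: 51.3
```

```bash
python3 - <<'E'
from h import *
st=ctrl.read_state(); a=eyes.get_image("wrist")
np.save("pics/w1.npy",np.r_[st["eef_pos"],st["tool_rot"]])
print(st["eef_pos"],st["tool_rot"],st["width"],st["clock"])
cv2.imwrite("pics/w1.png",a[:,:,::-1])
cv2.imwrite("pics/w1v.png",cv2.resize(a[:,:,::-1],(800,600),interpolation=cv2.INTER_CUBIC))
C=cam("wrist",st)
for X in([532,-294,138],[533,-290,50]): print(proj(C,X)*800/560)
E
```

```text
[ 530.48676908 -292.88753888  250.02796406] [ 3.13920467e+00  1.16600091e-03 -2.02134402e-03] 51.269298593941926 1.5
[403.71478225 295.05181241]
[396.16074812 259.31537075]
```

View pics/w1v.png

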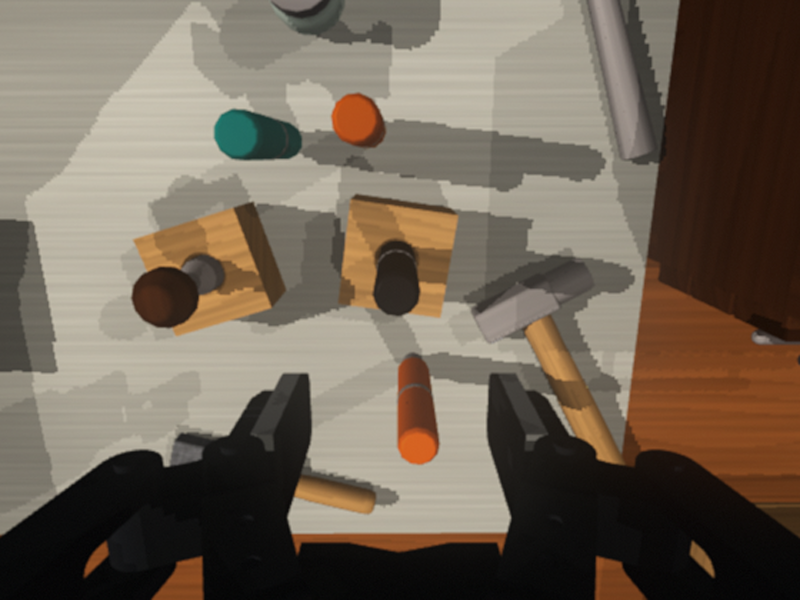

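The wrist view shows the black handpiece between the two jaws' planes. Its plain end is at (398,294) and it enters the hole at about (397,254) in the enlarged picture. The orange one behind it is at (417,445). I'll refine the pose with these.

```bash
python3 - <<'E'
from h import *
np.set_printoptions(precision=1,suppress=True)
v=np.load("pics/w1.npy"); st0=dict(eef_pos=v[:3],tool_rot=v[3:])
S,T,W=cam("scene"),cam("top"),cam("wrist",st0); k=560/800
sc=lambda x,y:(110+x/3.008,150+y/3); tc=lambda x,y:(310+(x-400)/3.333,165+y/3.333)
x,r=tri((S,sc(95,88)),(T,tc(689,177)),(W,(398*k,294*k))); print(x,r, onz(W,(398*k,294*k),139))
h=onz(W,(397*k,254*k),50); print(h)
# axis: top T, hole
a=(onz(W,(398*k,294*k),139)*.5+.5*np.r_[x[:2],139])-(h+np.r_[532.5,-289.6,50])/2; print("axis",a/a[2])
o,d=ray(W,(417*k,445*k)); print("orange1",onz(W,(417*k,445*k),128))
E
```

```text
[ 532.  -292.9  135.8] [0.9, 2.4, 1.7] [ 532.8 -291.2  139. ]
[ 536.5 -290.6   50. ]
axis [-0. -0.  1.]
orange1 [ 442.3 -301.6  128. ]
```

Request:
move_arm([
  [0.1,-0.1,2,0,0,0],
  [0.1,-0.1,5,0,0,0],
  [0.1,-0.1,8,0,0,0],
  [0.1,-0.1,9,0,0,0],
  [0.1,-0.1,9,0,0,0],
  [0.1,-0.1,9,0,0,0],
  [0.1,-0.1,9,0,0,0],
])

```text
clock: 2.25
eef_pos: [533.6, -291.7, 162.0]
tool_rot: [3.138, -0.003, -0.001]
force: [-0.7, -0.5, -0.2]
width: 51.4
```

Request:
move_arm([
  [0,0,2,0,0,0],
  [0,0,4,0,0,0],
  [0,0,5.5,0,0,0],
  [0,0,6.8,0,0,0],
  [0,0,6.8,0,0,0],
  [0,0,6.8,0,0,0],
])

```text
clock: 2.85
eef_pos: [533.3, -291.2, 93.0]
tool_rot: [3.139, -0.001, -0.0]
force: [-0.1, -0.4, 0.4]
width: 51.2
```

Request:
move_arm([
  [0,0,0,0,0,0],
  [0,0,0,0,0,0],
  [0,0,0,0,0,0],
  [0,0,0,0,0,0],
  [0,0,0,0,0,0],
  [0,0,0,0,0,0],
  [0,0,0,0,0,0],
  [0,0,0,0,0,0],
], grip=-1)

```text
clock: 3.65
eef_pos: [533.5, -291.4, 93.4]
tool_rot: [3.139, -0.002, -0.0]
force: [-0.4, 0.1, 5.6]
width: 22.6
```

Gripped at a width of 22.6 mm. Now lifting straight up.

Request:
move_arm([
  [0,0,-0.5,0,0,0],
  [0,0,-1,0,0,0],
  [0,0,-2,0,0,0],
  [0,0,-3,0,0,0],
  [0,0,-4,0,0,0],
  [0,0,-6,0,0,0],
  [0,0,-9,0,0,0],
  [0,0,-12,0,0,0],
  [0,0,-13,0,0,0],
  [0,0,-13,0,0,0],
])

```text
clock: 4.65
eef_pos: [533.5, -291.1, 224.1]
tool_rot: [3.138, -0.003, -0.0]
force: [-0.4, 0.0, -2.2]
width: 22.6
```

```bash
python3 - <<'E'
from h import *
st=ctrl.read_state(); print(st["width"],st["force"],st["eef_pos"])
print(inc([504,106.8,st["eef_pos"][2]],Ro.from_euler("xyz",[np.pi,0,0])))
E
```

```text
22.609061611634992 [-0.41631507  0.03425513 -2.16016268] [ 533.49895788 -291.06626917  224.09080696]
[-2.96, -39.79, -0.14, 0.18, -0.19, -0.01]
```

Request:
move_arm([
  [0,0,-2,0,0,0],
  [0,0,-4,0,0,0],
  [-0.3,-3,-5,0,0,0],
  [-0.6,-7,-5,0,0,0],
  [-0.9,-11,-5,0,0,0],
  [-1.2,-15,-5,0,0,0],
  [-1.5,-19,-5,0,0,0],
  [-1.8,-23,-5,0,0,0],
  [-2.1,-27,-5,0,0,0],
  [-2.4,-31,-5,0,0,0],
  [-2.7,-35,-4,0,0,0],
  [-2.9,-38,-2,0,0,0],
  [-2.96,-39.8,0,0,0,0],
  [-2.96,-39.8,2,0,0,0],
  [-2.96,-39.8,4,0,0,0],
  [-2.96,-39.8,4,0,0,0],
  [-2.96,-39.8,4,0,0,0],
  [-2.96,-39.8,4,0,0,0],
])

```text
clock: 6.45
eef_pos: [503.7, 107.2, 182.1]
tool_rot: [3.14, -0.001, -0.001]
force: [-1.6, -0.1, -2.3]
width: 23.1
```

```bash
python3 - <<'E'
from h import *
st=ctrl.read_state(); print(st["width"],st["eef_pos"],st["tool_rot"])
a=eyes.get_image("scene"); b=eyes.get_image("wrist")
np.save("pics/w2.npy",np.r_[st["eef_pos"],st["tool_rot"]])
cv2.imwrite("pics/s2.png",a[:,:,::-1]);cv2.imwrite("pics/w2.png",b[:,:,::-1])
c=a[140:290,300:450,::-1]
cv2.imwrite("pics/v2.png",np.hstack([cv2.resize(c,(400,400),interpolation=cv2.INTER_CUBIC),cv2.resize(b[70:350,140:420,::-1],(400,400),interpolation=cv2.INTER_CUBIC)]))
E
```

```text
23.059951736900654 [503.67624017 107.15723717 182.11423773] [ 3.14006937e+00 -1.04383174e-03 -6.54206284e-04]
```

View pics/v2.png

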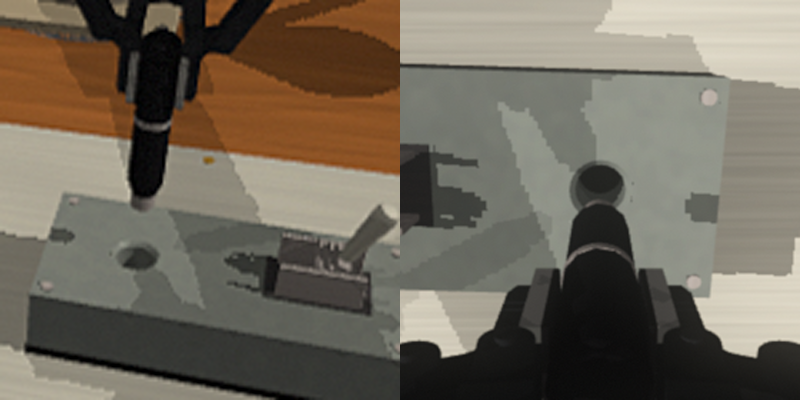

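In the scene crop the nose end is at (143,205), above the well at (137,256). In the wrist crop the well is centred at (600,187), directly in line with the held handpiece. I'll compare these with the projections.

```bash
python3 - <<'E'
from h import *
np.set_printoptions(precision=1,suppress=True)
v=np.load("pics/w2.npy"); st0=dict(eef_pos=v[:3],tool_rot=v[3:])
S,W=cam("scene"),cam("wrist",st0)
cs=lambda u:(u-[300,140])*400/150; cw=lambda u:(u-[140,70])/.7+[400,0]
for z,n in((99,"nose"),(164,"band"),(229,"plain")):
    X=[v[0],v[1],z]; print(n,"scene",cs(proj(S,X)),"wrist",cw(proj(W,X)))
print("well by wrist",onz(W,(200*.7+140,187*.7+70),55),"scene",onz(S,(300+137*.375,140+256*.375),55))
print("nose plane-z99",onz(S,(300+143*.375,140+205*.375),99))
E
```

```text
nose scene [143.2 203.1] wrist [602.1 215.4]
band scene [153. 123.] wrist [603.5 273.3]
plain scene [163.8  34.5] wrist [606.5 397.6]
well by wrist [505.8 107.9  55. ] scene [506.9 107.5  55. ]
nose plane-z99 [505.9 107.3  99. ]
```

Request:
move_arm([
  [0.1,0,1,0,0,0],
  [0.1,0,2.5,0,0,0],
  [0.1,0,4,0,0,0],
  [0.1,0,5,0,0,0],
  [0.1,0,5.7,0,0,0],
  [0.1,0,6.4,0,0,0],
  [0.1,0,6.8,0,0,0],
  [0.1,0,6.8,0,0,0],
])

```text
clock: 7.35
eef_pos: [504.1, 107.1, 113.2]
tool_rot: [3.14, 0.0, -0.0]
force: [0.5, -0.6, -1.0]
width: 22.8
```

Request:
move_arm([
  [0,0,0.5,0,0,0],
  [0,0,1,0,0,0],
  [0,0,1.5,0,0,0],
  [0,0,2.0,0,0,0],
  [0,0,2.3,0,0,0],
  [0,0,2.3,0,0,0],
])

```text
clock: 7.95
eef_pos: [503.9, 107.0, 90.1]
tool_rot: [3.14, 0.001, -0.0]
force: [-1.3, 0.4, -2.1]
width: 22.6
```

The nose is in freely with no contact force, about 2 mm above the floor. Releasing it.

Request:
move_arm([
  [0,0,0,0,0,0],
  [0,0,0,0,0,0],
  [0,0,0,0,0,0],
  [0,0,0,0,0,0],
  [0,0,0,0,0,0],
  [0,0,0,0,0,0],
], grip=0.2)

```text
clock: 8.55
eef_pos: [504.3, 107.1, 90.7]
tool_rot: [3.14, -0.0, -0.0]
force: [0.2, -0.1, 0.3]
width: 51.3
```

Request:
move_arm([
  [0,0,-1,0,0,0],
  [0,0,-3,0,0,0],
  [0,0,-6,0,0,0],
  [0,0,-10,0,0,0],
  [0,0,-13,0,0,0],
  [0,0,-15,0,0,0],
  [0,-3,-16,0,0,0],
  [0,-6,-16,0,0,0],
  [0,-9,-16,0,0,0],
  [0,-11,-16,0,0,0],
  [0,-11,-16,0,0,0],
  [0,-11,-16,0,0,0],
])

```text
clock: 9.75
eef_pos: [504.1, 216.8, 250.8]
tool_rot: [3.139, -0.0, 0.0]
force: [-0.4, 0.4, -0.0]
width: 51.5
```

```bash
python3 - <<'E'
from h import *
st=ctrl.read_state(); print(st["width"],st["eef_pos"],st["tool_rot"])
a=eyes.get_image("scene"); b=eyes.get_image("wrist")
np.save("pics/w3.npy",np.r_[st["eef_pos"],st["tool_rot"]])
cv2.imwrite("pics/s3.png",a[:,:,::-1]);cv2.imwrite("pics/w3.png",b[:,:,::-1])
cv2.imwrite("pics/v3.png",np.hstack([cv2.resize(a[160:310,310:460,::-1],(400,400),interpolation=cv2.INTER_CUBIC),cv2.resize(b[70:350,140:420,::-1],(400,400),interpolation=cv2.INTER_CUBIC)]))
E
```

```text
51.522271823976965 [504.08736944 216.75358647 250.76470813] [ 3.13907776e+00 -2.97631106e-04  2.02453372e-04]
```

View pics/v3.png

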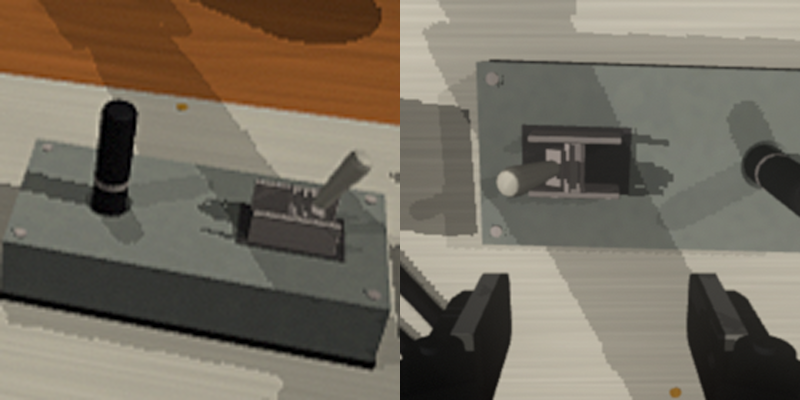

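The handpiece stands in the well. The bat tip is at scene crop (355,161) and wrist crop (508,184), with the ridge at about wrist crop (572,168). Next I work out the bat geometry.

```bash
python3 - <<'E'
from h import *
np.set_printoptions(precision=2,suppress=True)
v=np.load("pics/w3.npy"); st0=dict(eef_pos=v[:3],tool_rot=v[3:])
S,T,W=cam("scene"),cam("top"),cam("wrist",st0)
cw=lambda x,y:((x-400)*.7+140,y*.7+70); td=lambda x,y:(130+(x-400)/3.077,190+(y-300)/3.061)
t,r=tri((S,(310+355*.375,160+161*.375)),(T,td(447,420)),(W,cw(508,184))); print("tip",t,r)
print("ridge z83",onz(W,cw(573,167),83))
yaw=-0.022; R=Ro.from_euler("z",yaw)
wl=np.array([505.2,107.2,55]); p=wl+R.apply([0,124,0]); print("pivot",p)
for q in(0,.86):
  f=.43-q; b=R.apply([0,np.sin(f),np.cos(f)]); print(q,"tip pred",p+80*b,"grip",p+62*b)
for n,c in dict(TLc=(477,61),BLc=(483,244)).items(): print(n,onz(W,cw(*c),55))
E
```

```text
tip [507.48 262.51 120.66] [4.2, 0.8, 3.5]
ridge z83 [508.43 233.36  83.  ]
pivot [507.93 231.17  55.  ]
0 tip pred [508.66 264.51 127.72] grip [508.5  257.01 111.36]
0.86 tip pred [507.19 197.83 127.72] grip [507.36 205.33 111.36]
TLc [569.23 292.99  55.  ]
BLc [449.48 296.41  55.  ]
```

```bash
python3 - <<'E'
from h import *
np.set_printoptions(precision=2,suppress=True)
st=ctrl.read_state(); print(st["qpos"])
p=np.array([508,231.5,55]); yd=-.024
def pose(q,dist,flip=0):
    f=.43-q; B=Ro.from_euler("z",yd)*Ro.from_euler("x",-f)   # bat frame, z outward
    R=B*Ro.from_euler("x",np.pi)*Ro.from_euler("z",-np.pi/2 if not flip else np.pi/2)
    return p+B.apply([0,0,dist-19]),R
for fl in(0,1):
    P,R=pose(0,62+80,fl); print(P,R.as_matrix(),R.as_euler("xyz"),inc(P,R,st))
E
```

```text
[-0.47  0.46  0.02  1.78 -0.01  0.9  -2.02]
[509.23 282.76 166.8 ] [[ 0.02  1.   -0.01]
 [ 0.91 -0.02 -0.42]
 [-0.42  0.   -0.91]] [3.14 0.43 1.55] [0.46, -6.74, 8.37, -18.91, -19.37, -87.29]
[509.23 282.76 166.8 ] [[-0.02 -1.   -0.01]
 [-0.91  0.02 -0.42]
 [ 0.42  0.   -0.91]] [ 3.14 -0.43 -1.59] [0.46, -6.74, 8.37, -19.48, 19.02, 89.72]
```

Request:
move_arm([
  [0,-0.6,0.3,-1.6,-1.6,-7.3],
  [0.1,-1.2,0.6,-3.2,-3.2,-14.6],
  [0.1,-1.8,1,-4.7,-4.8,-21.8],
  [0.15,-2.4,1.5,-6.3,-6.5,-29.1],
  [0.2,-3,2,-7.9,-8.1,-36.4],
  [0.2,-3.5,2.8,-9.5,-9.7,-43.7],
  [0.25,-4,3.6,-11,-11.3,-50.9],
  [0.3,-4.5,4.5,-12.6,-12.9,-58.2],
  [0.35,-5,5.5,-14.2,-14.5,-65.5],
  [0.4,-5.6,6.5,-15.8,-16.1,-72.8],
  [0.42,-6.2,7.5,-17.3,-17.8,-80],
  [0.46,-6.7,8.3,-18.9,-19.4,-87.3],
  [0.46,-6.7,8.3,-18.9,-19.4,-87.3],
  [0.46,-6.7,8.3,-18.9,-19.4,-87.3],
  [0.46,-6.7,8.3,-18.9,-19.4,-87.3],
])

```text
clock: 11.35
eef_pos: [510.0, 282.7, 168.2]
tool_rot: [3.14, 0.429, 1.544]
force: [-0.4, -1.1, 0.0]
width: 51.3
```

```bash
cat >> h.py <<'E'
PIV=np.array([508,231.5,55]); YD=-.024
def pose(q,dist):
    "tool pose with the grasp point dist mm out along the bat at swing q"
    B=Ro.from_euler("z",YD)*Ro.from_euler("x",-(.43-q))
    return PIV+B.apply([0,0,dist-19]),B*Ro.from_euler("x",np.pi)*Ro.from_euler("z",-np.pi/2)
E
python3 - <<'E'
from h import *
np.set_printoptions(precision=2,suppress=True)
st=ctrl.read_state(); print(st["qpos"]); print(inc(*pose(0,142),st)); print(inc(*pose(0,62),st))
b=eyes.get_image("wrist"); np.save("pics/w4.npy",np.r_[st["eef_pos"],st["tool_rot"]])
C=cam("wrist",st); P,R=pose(0,0); ax=-R.as_matrix()[:,2]
k=1.4286
for d in(30,62,80): print(d,proj(C,PIV+ax*d)*k)
cv2.imwrite("pics/w4.png",cv2.resize(b[:,:,::-1],(800,600),interpolation=cv2.INTER_CUBIC))
E
```

```text
[-0.6   0.77 -0.24  1.54  0.48  1.23 -1.08]
[0.06, -0.07, 0.12, 0.02, -0.04, -0.15]
[0.05, -0.08, 8.12, 0.02, -0.04, -0.15]
30 [398.01 311.95]
62 [397.91 334.15]
80 [397.85 349.67]
```

View pics/w4.png

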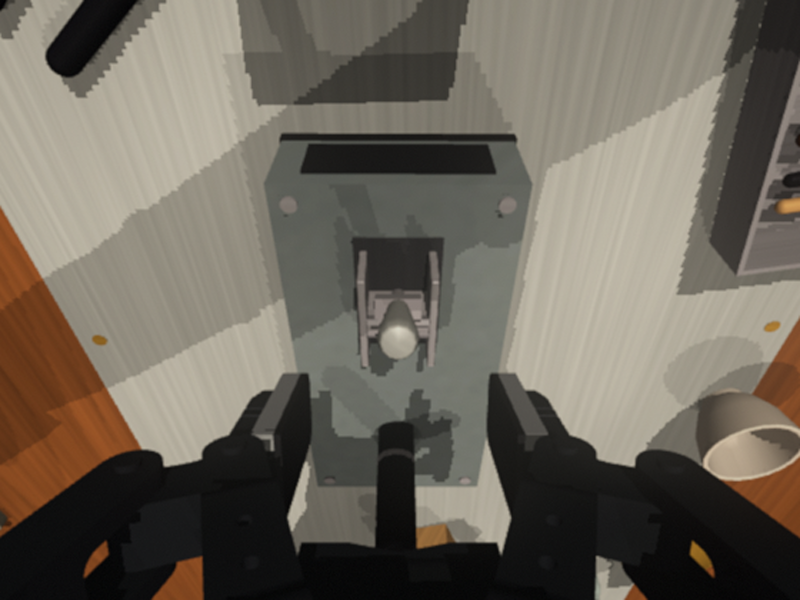

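The bat tip is at (398,342), centred between the jaws and within about 3 mm of the prediction of (398,350). Advancing along the bat.

Request:
move_arm([
  [0.15,-0.05,2,0,0,0],
  [0.15,-0.05,4,0,0,0],
  [0.15,-0.05,5.5,0,0,0],
  [0.15,-0.05,7,0,0,0],
  [0.15,-0.05,8,0,0,0],
  [0.15,-0.05,8,0,0,0],
  [0.15,-0.05,8,0,0,0],
])

```text
clock: 12.1
eef_pos: [508.1, 252.4, 94.5]
tool_rot: [3.141, 0.428, 1.548]
force: [-0.0, 0.1, 1.2]
width: 50.9
```

Request:
move_arm([
  [0,0,0,0,0,0],
  [0,0,0,0,0,0],
  [0,0,0,0,0,0],
  [0,0,0,0,0,0],
  [0,0,0,0,0,0],
  [0,0,0,0,0,0],
  [0,0,0,0,0,0],
  [0,0,0,0,0,0],
], grip=-1)

```text
clock: 12.9
eef_pos: [508.5, 253.1, 94.6]
tool_rot: [3.14, 0.428, 1.549]
force: [2.8, 2.5, 6.1]
width: 14.7
```

Pinched at 14.7 mm. Pulling outward.

Request:
move_arm([
  [0,0,-0.3,0,0,0],
  [0,0,-0.6,0,0,0],
  [0,0,-0.9,0,0,0],
  [0,0,-1.2,0,0,0],
  [0,0,-1.3,0,0,0],
  [0,0,-1.3,0,0,0],
])

```text
clock: 13.5
eef_pos: [508.2, 256.6, 105.0]
tool_rot: [-3.141, 0.43, 1.549]
force: [6.0, -1.8, -6.4]
width: 13.8
```

```bash
python3 - <<'E'
from h import *
st=ctrl.read_state(); print(st["force"],st["eef_pos"],st["tool_rot"])
R0=Ro.from_euler("xyz",st["tool_rot"]); off=R0.inv().apply(pose(0,75)[0]-st["eef_pos"]); print("off from model (mm)",off)
# swing rows relative to the present pose, dist 75, using the same offset
P0,Rm=pose(0,75)
for q in np.linspace(0,.87,9)[1:]:
    P,R=pose(q,75); print(np.round(np.r_[Rm.inv().apply(P-P0)/10,(Rm.inv()*R).as_rotvec(degrees=True)],2).tolist())
E
```

```text
[ 5.96219117 -1.8241851  -6.43288441] [508.24821824 256.61800434 105.00078289] [-3.14087427  0.43037848  1.54873863]
off from model (mm) [-1.98703173  0.35112789 -0.07978508]
[-0.61, 0.0, 0.03, 0.0, 6.23, 0.0]
[-1.21, 0.0, 0.13, 0.0, 12.46, 0.0]
[-1.79, 0.0, 0.3, 0.0, 18.69, 0.0]
[-2.36, 0.0, 0.52, 0.0, 24.92, 0.0]
[-2.9, 0.0, 0.81, 0.0, 31.15, -0.0]
[-3.4, 0.0, 1.15, 0.0, 37.39, 0.0]
[-3.86, 0.0, 1.55, 0.0, 43.62, 0.0]
[-4.28, 0.0, 1.99, 0.0, 49.85, -0.0]
```

Request:
move_arm([
  [0,0,-0.1,0,0,0],
  [0,0,-0.2,0,0,0],
  [0,0,-0.2,0,0,0],
])

```text
clock: 13.8
eef_pos: [508.2, 257.3, 106.7]
tool_rot: [-3.141, 0.431, 1.549]
force: [5.0, -1.8, -7.1]
width: 14.4
```

```bash
python3 - <<'E'
from h import *
st=ctrl.read_state(); R0=Ro.from_euler("xyz",st["tool_rot"]); print("force in tool axes",R0.inv().apply(st["force"]),"dist",np.linalg.norm(st["eef_pos"]-PIV)+19)
a=eyes.get_image("scene")
cv2.imwrite("pics/s5.png",cv2.resize(a[160:280,380:500,::-1],(600,600),interpolation=cv2.INTER_CUBIC))
E
```

```text
force in tool axes [1.47658858 5.08394373 7.17165636] dist 76.73351857838497
```

View pics/s5.png

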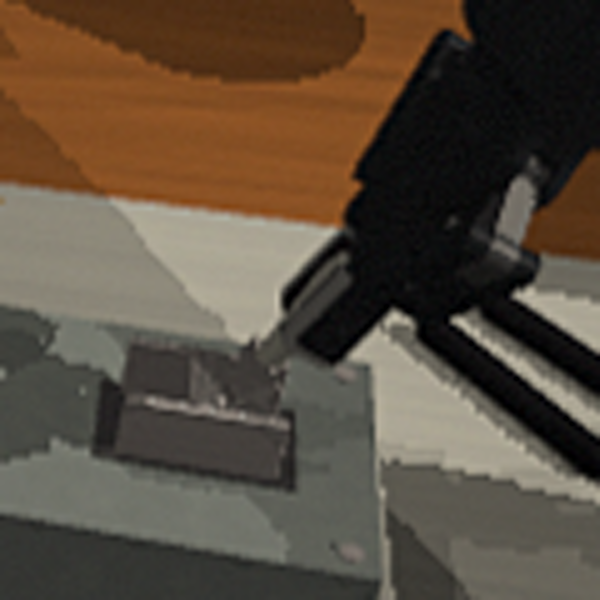

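The force along the bat is now 7.2 N, so it is out about 13 mm, and the picture shows the bat held in the pads and drawn out of its cheeks. Now swinging it, in two halves.

Request:
move_arm([
  [-0.31,0,0.01,0,3.12,0],
  [-0.63,0,0.03,0,6.23,0],
  [-0.94,0,0.08,0,9.35,0],
  [-1.24,0,0.14,0,12.46,0],
  [-1.55,0,0.21,0,15.58,0],
  [-1.85,0,0.3,0,18.7,0],
  [-2.14,0,0.41,0,21.8,0],
  [-2.43,0,0.54,0,24.92,0],
  [-2.43,0,0.54,0,24.92,0],
  [-2.43,0,0.54,0,24.92,0],
])

```text
clock: 14.85
eef_pos: [507.5, 233.8, 112.4]
tool_rot: [-3.141, -0.005, 1.548]
force: [5.0, 0.0, -7.4]
width: 14.3
```

```bash
python3 - <<'E'
from h import *
st=ctrl.read_state(); R0=Ro.from_euler("xyz",st["tool_rot"]); print("force tool",R0.inv().apply(st["force"]),"dist",np.linalg.norm(st["eef_pos"]-PIV)+19,st["tool_rot"],st["width"])
P0,Rm=pose(.435,76.7)
for q in np.linspace(.435,.885,9)[1:]:
    P,R=pose(q,76.7); print(np.round(np.r_[Rm.inv().apply(P-P0)/10,(Rm.inv()*R).as_rotvec(degrees=True)],2).tolist())
E
```

```text
force tool [0.08521121 5.04647129 7.44452136] dist 76.47574363619913 [-3.14057515 -0.00498938  1.54773042] 14.266667365235199
[-0.32, 0.0, 0.01, 0.0, 3.22, -0.0]
[-0.65, 0.0, 0.04, 0.0, 6.45, 0.0]
[-0.97, 0.0, 0.08, 0.0, 9.67, -0.0]
[-1.29, -0.0, 0.15, 0.0, 12.89, -0.0]
[-1.6, 0.0, 0.23, 0.0, 16.11, 0.0]
[-1.91, -0.0, 0.33, 0.0, 19.34, 0.0]
[-2.21, 0.0, 0.44, 0.0, 22.56, 0.0]
[-2.51, 0.0, 0.57, 0.0, 25.78, -0.0]
```

It is upright with the pull held at 7.4 N and no sideways resistance. Second half:

Request:
move_arm([
  [-0.32,0,0.01,0,3.22,0],
  [-0.65,0,0.04,0,6.45,0],
  [-0.97,0,0.08,0,9.67,0],
  [-1.29,0,0.15,0,12.89,0],
  [-1.6,0,0.23,0,16.11,0],
  [-1.91,0,0.33,0,19.34,0],
  [-2.21,0,0.44,0,22.56,0],
  [-2.45,0,0.55,0,25.2,0],
  [-2.45,0,0.55,0,25.2,0],
  [-2.45,0,0.55,0,25.2,0],
])

```text
clock: 15.85
eef_pos: [507.0, 210.9, 107.2]
tool_rot: [-3.141, -0.446, 1.549]
force: [4.0, 2.6, -6.6]
width: 14.3
```

```bash
python3 - <<'E'
from h import *
st=ctrl.read_state(); R0=Ro.from_euler("xyz",st["tool_rot"]); v=st["eef_pos"]-PIV; print("force tool",R0.inv().apply(st["force"]),"dist",np.linalg.norm(v)+19,st["tool_rot"],st["width"],"q by pos",.43-np.arctan2(v[1],v[2]))
E
```

```text
force tool [-0.42366047  3.93175159  7.0995903 ] dist 75.13939049076846 [-3.14054851 -0.44562254  1.54906631] 14.290944942955408 q by pos 0.8060893507339177
```

By rotation the swing is at 0.876, by position about 0.81 to 0.84. I'll press about 2.5 mm further toward the stop, then let the bat in while still holding it.

Request:
move_arm([
  [-0.1,0,0,0,0.5,0],
  [-0.2,0,0,0,1,0],
  [-0.25,0,0,0,1,0],
  [-0.25,0,0,0,1,0],
])

```text
clock: 16.25
eef_pos: [506.9, 208.7, 106.6]
tool_rot: [3.141, -0.463, 1.551]
force: [5.4, 3.7, -5.7]
width: 14.7
```

```bash
python3 - <<'E'
from h import *
st=ctrl.read_state(); R0=Ro.from_euler("xyz",st["tool_rot"]); v=st["eef_pos"]-PIV; print("force tool",R0.inv().apply(st["force"]),"dist",np.linalg.norm(v)+19,st["tool_rot"],st["width"],"q by pos",.43-np.arctan2(v[1],v[2]))
E
```

```text
force tool [0.84645652 5.31828858 6.84045309] dist 75.39048136036573 [ 3.14100577 -0.46327506  1.55069209] 14.741250594345884 q by pos 0.8461103041837098
```

Lateral force is still small. Now easing it home.

Request:
move_arm([
  [0,0,0.3,0,0,0],
  [0,0,0.6,0,0,0],
  [0,0,0.9,0,0,0],
  [0,0,1.2,0,0,0],
  [0,0,1.2,0,0,0],
])

```text
clock: 16.75
eef_pos: [507.5, 212.9, 97.0]
tool_rot: [3.14, -0.462, 1.55]
force: [0.6, -6.0, 13.7]
width: 13.6
```

```bash
python3 - <<'E'
from h import *
st=ctrl.read_state(); R0=Ro.from_euler("xyz",st["tool_rot"]); v=st["eef_pos"]-PIV; print("force tool",R0.inv().apply(st["force"]),"dist",np.linalg.norm(v)+19,st["width"],"q by pos",.43-np.arctan2(v[1],v[2]))
E
```

```text
force tool [  0.74195031   0.74221332 -14.97565189] dist 64.88227845495541 13.648878499177137 q by pos 0.8468352593679743
```

A 15 N reaction along the bat means it is on its home stop. Opening and backing off along the bat.

Request:
move_arm([
  [0,0,0,0,0,0],
  [0,0,0,0,0,0],
  [0,0,0,0,0,0],
  [0,0,0,0,0,0],
  [0,0,0,0,0,0],
  [0,0,0,0,0,0],
], grip=0.2)

```text
clock: 17.35
eef_pos: [506.6, 212.9, 95.2]
tool_rot: [-3.14, -0.463, 1.549]
force: [-0.1, -0.2, 0.1]
width: 51.3
```

Request:
move_arm([
  [0,0,-1,0,0,0],
  [0,0,-3,0,0,0],
  [0,0,-5,0,0,0],
  [0,0,-7,0,0,0],
  [0,0,-9,0,0,0],
  [0,0,-9,0,0,0],
  [3,0,-11,0,0,0],
  [7,0,-13,0,0,0],
  [11,0,-14,0,0,0],
  [14,0,-14,0,0,0],
  [14,0,-14,0,0,0],
  [14,0,-14,0,0,0],
])

```text
clock: 18.55
eef_pos: [507.6, 275.7, 282.7]
tool_rot: [-3.141, -0.462, 1.55]
force: [0.1, -0.5, -0.1]
width: 50.9
```

```bash
python3 - <<'E'
from h import *
np.set_printoptions(precision=1,suppress=True)
st=ctrl.read_state(); print(st["eef_pos"],st["force"],st["clock"])
a=eyes.get_image("scene"); b=eyes.get_image("top")
cv2.imwrite("pics/s6.png",a[:,:,::-1]); cv2.imwrite("pics/t6.png",b[:,:,::-1])
cv2.imwrite("pics/v6.png",np.hstack([cv2.resize(a[160:310,310:460,::-1],(400,400),interpolation=cv2.INTER_CUBIC),cv2.resize(a[140:290,110:260,::-1],(400,400),interpolation=cv2.INTER_CUBIC)]))
S,T=cam("scene"),cam("top")
for q,d in((.78,80),(.86,80),(.86,90)):
    P,R=pose(q,0); X=PIV-R.as_matrix()[:,2]*d; print(q,d,"scene crop",(proj(S,X)-[310,160])/.375,"top",proj(T,X))
E
```

```text
[507.6 275.7 282.7] [ 0.1 -0.5 -0.1] 18.55
0.78 80 scene crop [270.9 136.1] top [171.  229.2]
0.86 80 scene crop [260.9 137.7] top [173.9 229.3]
0.86 90 scene crop [256.7 125.4] top [174.9 229. ]
```

View pics/v6.png

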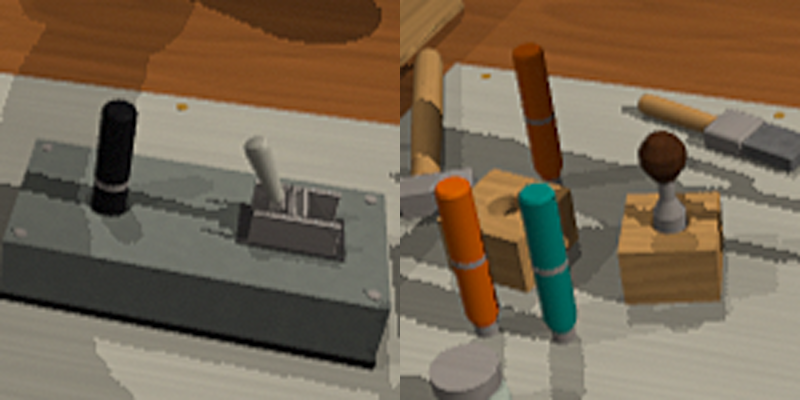

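The bat tip is at (257,143), against (261,138) predicted for "on and home" (at 90 mm it would be (257,125)), so it is over and not left pulled out. The handpiece stands in the well with its band just above the mouth, and the graver is upright in its block. Handing in.

```bash
python3 - <<'E'
from h import *
S=cam("scene"); print("hp plain end pred scene crop",(proj(S,[505.2,107.2,135])-[310,160])/.375)
print(ctrl.finish_job())
E
```

```text
hp plain end pred scene crop [121.67679471 107.64130347]
the job is handed in; nothing more can be done
None
```

The handpiece is standing nose down in the dock's well, the toggle is switched over toward the well and home, and I handed the job in after about 18.6 s of robot time. The hand-in reports no verdict, so this rests on my own checks.

- **Handpiece:** I lifted the black one from its block and lowered it into the well without any contact force. In the last picture its plain end is at about (120,107), against (121.7,107.6) predicted for fully seated.
- **Toggle:** I pulled the bat out about 13 mm (7 N along it), swung it over, and eased it in until it pressed on its home stop with 15 N. In the last picture the tip is at (257,143), against (261,138) predicted for on and home. The difference suits a bat that is fully in.
- **Disagreement:** before I let go, the swing was 0.89 rad by tool rotation but 0.85 rad by tool position. The likely cause is 2–3 mm of error in where I placed the hinge. Both values are above the 0.78 rad limit.
- **Rest of the scene:** the graver still stands upright in its block, I never touched the look-alikes, and the gripper is clear with near-zero force.

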